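# Step the selector up four clicks and apply

## Robot

A 7-joint arm with a two-finger parallel gripper is mounted at the origin on a cart in front of the work surface, level with it; the furniture and walls round the work are solid. World frame = base frame: x ahead of the robot, y to its left, z up, the work surface at z = 0. Lengths are in m, angles in rad, forces in N, time in s.
With the tool pointing down it reaches from about 0.35 to 0.9 m from the base axis. Payload 8.1 kg.
Tool frame: the origin (TCP) lies at the very end of the fingers, on their centre line; the grasp point (between the pads) lies 19 mm behind it; z points along the fingers, y is the line along which they close (so a half turn about z gives the same grasp; the last joint's range is limited). The gripper opens to 92 mm and grips with 3 to 60 N. Pads are 19 mm wide; open, the fingers measure 130 mm over their backs; the gripper's body (75 mm by 190 mm) begins 47 mm behind the grasp point.
Start: joints at [-1.236, 0.434, 0.025, 1.573, -0.012, 1.134, -0.075], TCP at [0.265, 0.566, 0.227] pointing down, gripper open.
Joint ranges: [-2.62, 2.62], [-0.44, 2.09], [-1.27, 1.32], [0.08, 2.57], [-1.32, 4.46], [0.12, 2], [-2.74, 2.74]. Speed limits (rad/s): [2.22, 2.22, 3.01, 3.01, 3.14, 3.14, 3.14].

## Interface

Orientations are given as a rotation vector (axis times angle).
In Python, from cell import arm gives the robot as it stands.
- The arm moves only by the tool drive_tool, never from a script. Its argument "targets" is a list of rows, each a list of 7 numbers: the turn, a rotation vector about the world's x, y, z in units of 5 degrees (1.0 is 5 degrees), then the shift along the world's x, y, z in units of 40 mm (1.0 is 40 mm), then the opening, from 0 (shut) to 1 (fully open). In form: [[wx, wy, wz, dx, dy, dz, fingers], ...]. A call has 1 to 5 rows; each row is the pose to reach, as a shift and turn from the pose commanded when the call began; what a row does not reach only later rows make up. A row lasts 1/10 s, in which the tool goes at most 50 mm and 8.59 degrees, less where a joint would pass 70% of its speed; a pose out of reach is approached as far as the arm can. A call with a gripper value outside its range is refused whole. The fingers move at their own pace and stop on an object; "force" is the grip in N (left out, the last holds). Time passes only in rows, so rows that repeat a pose let the fingers close. It gives the time, the measured TCP pose, the force, the opening and the grip force at its end, in the units of the state.
- arm.observe(): the state, without advancing time (a new reading comes with each control period).
- arm.get_image(name): name is "scene" or "top" or "wrist"; returns a dict with "pixels" (480x640x3 uint8, red, green, blue), "intrinsics" (3x3 intrinsics, pixels), "k1" (the pictures are not rectified: a ray, as slopes to the right and down, at radius r is drawn at 1 + k1 r^2 times it, then the intrinsics apply), "rvec" (rotation vector, rad) and "tvec" (3), from world to camera coordinates, as OpenCV has them; the wrist camera has in their place "mount" (4x4, takes a point from camera to tool coordinates, whose origin is the TCP and whose axes are the flange's). Camera axes: x right, y down, z forward; pixel columns grow to the right and rows downward; lengths in m; the calibration is good to about 2 mm. A picture is of the moment at which its call begins: read the wrist's pose just before it. There is no depth.
- arm.sign_off(): hands the job in; it is judged then, once.
The state is a dict: "clock": time; "joints": joint angles; "dq": joint speeds; "joint_efforts": joint torques, N m; "position": TCP position; "ee_rot": TCP orientation; "force": force on the tool from outside, world axes, zero at the start; "ft_torque": the same for the moment, N m; "width": opening from 0.0 (shut) to 1.0 (fully open); "gripper_force": force on a finger pad.
Only numpy, scipy, OpenCV 4.12 (cv2) and the standard library are available. Lean on these libraries where they do the work, as an engineer would, in place of code of your own. Each camera call takes 0.05 s, during which the arm holds its last target. There are 200 camera calls.

## Task

On the step-switch box with the long pointer dial, push the pointer round clockwise (seen from above) with a fingertip by exactly four clicks from where it stands, never going past the fourth, and leave it resting in that stop. Then press that box's push key fully down and let it come back up. Push gently, do not pinch the dial or lift anything, and leave the other box's knob and key and the loose things lying around alone.

Things in the scene. Friction and masses are not known exactly. Their poses are not given: they have to be found in the camera images.
- selector_axis (a point): where the axis of the LONG POINTER dial meets its box's top panel, 50 mm above the bench, 30 mm toward +x of the box centre (the key is 66 mm toward -x of it). Black hub of 22 mm radius, 26 mm high, with one straight arm 14 mm wide whose round nose ends 52 mm from the axis; the arm stands 3 to 25 mm above the panel and has upright flanks to push. No obstacle on the panel within 75 mm
- selector_mark (a point): a point on the top of the pointer arm, on its centre line, 45 mm out from the dial axis and 25 mm above the panel (the nose ends 7 mm farther out); it turns with the dial
- selector (a joint): angle of the pointer dial (rad), growing clockwise seen from above; ten click-stops 0.5236 rad apart (0, 0.524 ... 4.712). At the start the pointer stands in the second, at 0.524, whatever way the box is turned. Between stops a sprung detent resists with up to about 4 N at 38 mm from the axis, most at first; a little past half way the pointer snaps on by itself to the next stop and leaves the finger behind
- apply_key (a joint): travel of the pointer box's push key: 0 up, 0.006 m fully down; sprung, fully down takes about 4 N, comes back up by itself
- apply_key_top (a point): centre of the top face of the pointer box's key, a grey round button of 12 mm radius in a black round housing (20 mm radius, 12 mm high), its top 18 mm above the panel, at the end of the panel opposite the dial; pressed straight down
- pointer_box: a grey sheet-metal step-switch box with an aluminium top panel, 190 x 125 mm and 50 mm high, fixed to the bench; origin at the centre of its underside; its x axis runs along the 190 mm side from the key end to the dial end, z up. It carries the dial with the long pointer
- knob_box: the second step-switch box, the same case and key, but its dial is a plain round black knob of 26 mm radius, 24 mm high, without a pointer; fixed to the bench; origin at the centre of its underside. The two boxes change places from one start to the next
- trimmer (a joint): angle of the round knob of the other box (rad, clockwise from above); to be left alone
- other_key (a joint): travel of the other box's key (m); to be left alone
- relay_box: loose orange relay, 22 x 28 mm, 34 mm high, on the bench; origin at the centre of its underside
- connector_block: loose grey connector block, 18 x 60 mm, 17 mm high; origin at the centre of its underside
- heatsink: loose finned aluminium heatsink, 40 x 60 mm, 24 mm high; origin at the centre of its underside
- tape_kapton: loose amber tape roll lying flat, 85 mm across, 12 mm high; origin at the centre of its underside
- pcb_mini: loose small green circuit board, 42 x 60 mm, 12 mm high; origin at the centre of its underside
- fuse_tin: loose red and white fuse tin, 52 x 82 mm, 27 mm high; origin at the centre of its underside
- trimmer_mark (a point): a point on top of the other box's round knob, 22 mm out from its axis; to be left alone

How it is judged:
On the way, in this order (a step that is already met when the one before it is completed fails the run):
1. the pointer rests in the fourth click-stop clockwise from its start (value of joint selector between 2.487 and 2.749 rad and velocity of joint selector between -0.2 and 0.2 rad/s), for 0.2 s.
2. the pointer box's key is pressed down (value of joint selector between 2.487 and 2.749 rad and value of joint apply_key above 0.0045 m), for 0.05 s.
At the end, for the whole second after the job is handed in: the pointer rests four clicks clockwise of its start, at 2.618 rad (within a quarter click) and the key is up again (within 1 mm) (value of joint selector between 2.487 and 2.749 rad and value of joint apply_key below 0.001 m and velocity of joint selector between -0.1 and 0.1 rad/s); the robot touches nothing.
It fails at once if the pointer is turned past the fourth click (almost half way to the fifth, or beyond) (value of joint selector above 2.84 rad).
It fails at once if the pointer box's key is pressed before the pointer stands at the fourth click (value of joint apply_key above 0.003 m and value of joint selector below 2.487 rad).
It fails at once if the dial is pinched or pushed hard (over 18 N) (contact force between the fingers and pointer_box above 18 N and value of joint apply_key below 0.001 m).
It fails at once if the other box's knob is turned or its key pressed (value of joint other_key above 0.002 m or distance of trimmer_mark from where it was at the start of the episode above 0.005 m).
It fails at once if a loose thing is moved or lifted (distance of any of relay_box, connector_block, heatsink, tape_kapton, pcb_mini, fuse_tin from where it was at the start of the episode above 0.015 m).
It also fails if it takes over 51 s, if anything falls off the work surface, if the arm or the gripper's body presses on something with over 40 N, if the wrist force passes 120 N, or if a joint passes its speed limit or range.

## Working session

There is one attempt and no reset: what is moved stays moved. The work goes in short steps, Python scripts to look and compute and a tool call to move; the robot and the scene stay as the last step left them, time stands still between calls to the robot, and variables do not carry over. Pictures are saved under pics/ and viewed, at most 10 in all, crops included, and the job is handed in when it is done.

Besides the shell and the picture viewer there is one more tool, called after ">>>" as name([rows], argument=value, ...), one row to a line, values as JSON. drive_tool: Moves the arm, as the interface text tells. Its arguments: {"type":"object","properties":{"targets":{"type":"array"},"force":{"type":"number"}},"required":["targets"]}

```bash
mkdir -p pics; ls
cat > h.py <<'E'
import numpy as np,cv2
from cell import arm
def grab(n,f):
    im=arm.get_image(n); cv2.imwrite(f'pics/{f}.png',im['pixels'][:,:,::-1])
    np.save(f'{f}.npy',{k:v for k,v in im.items() if k!='pixels'},allow_pickle=True); return im
def ray(f,u,v):
    im=np.load(f'{f}.npy',allow_pickle=True).item()
    K=np.array(im['intrinsics'],float)
    D=np.array([im['k1'],0,0,0,0],float)
    s=cv2.undistortPoints(np.array([[[u,v]]],float),K,D)[0,0]
    R=cv2.Rodrigues(np.array(im['rvec'],float))[0]; t=np.array(im['tvec'],float).ravel()
    return -R.T@t, R.T@np.array([s[0],s[1],1])
def at(f,u,v,z):
    c,d=ray(f,u,v); return c+d*(z-c[2])/d[2]
def proj(f,P):
    im=np.load(f'{f}.npy',allow_pickle=True).item()
    return cv2.projectPoints(np.array(P,float).reshape(-1,3),np.array(im['rvec'],float),np.array(im['tvec'],float),np.array(im['intrinsics'],float),np.array([im['k1'],0,0,0,0],float))[0][:,0]
E
python3 - <<'E'
from h import *
im=grab('top','top0'); grab('scene','scene0')
s=arm.observe(); print(s); print(im['k1'])
E
```

```text
pics
{'clock': 0.1, 'joints': array([-1.23557168,  0.43510457,  0.02498264,  1.57400148, -0.0115809 ,
        1.13396947, -0.07508411]), 'dq': array([-0.00102105, -0.00242739,  0.00103938, -0.00488806, -0.00081138,
        0.0009899 ,  0.00167968]), 'joint_efforts': array([ 3.36213088e-03, -6.69124961e+01,  9.87906530e-01, -3.15141106e+01,
       -6.05852623e-02,  3.74337821e-02,  3.64551533e-05]), 'position': array([0.264851  , 0.56561894, 0.22605562]), 'ee_rot': array([-6.82303025e-01, -3.06645114e+00,  2.08888615e-03]), 'force': array([-0.82713816,  0.4516686 , -0.08183684]), 'ft_torque': array([ 0.04330853, -0.00186297,  0.0269291 ]), 'gripper_force': 0.0, 'width': 1.0026073949750878}
-0.12318622903958237
```

View pics/top0.png

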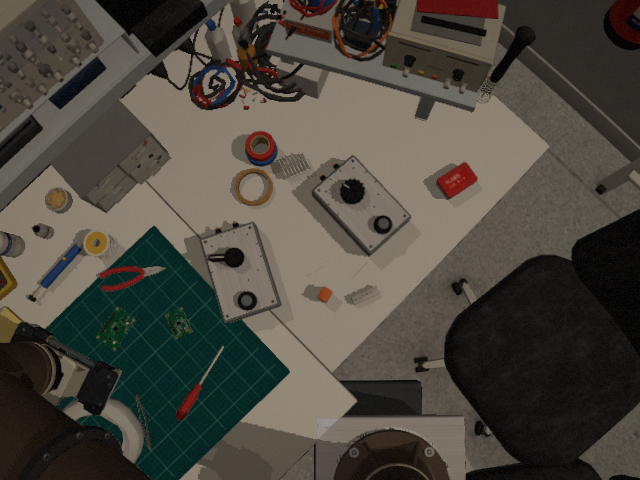

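View pics/scene0.png

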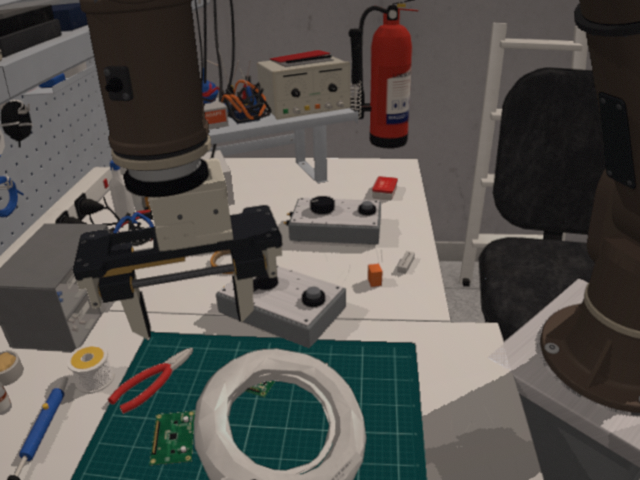

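The top picture shows the pointer box at about (240,272): hub (233,258), pointer nose near (208,258), key (247,300). The knob box is at about (360,205). I'll enlarge the pointer box.

Run:
```python
from h import *
im=cv2.imread('pics/top0.png')[212:332,185:295]
cv2.imwrite('pics/crop0.png',cv2.resize(im,None,fx=5,fy=5,interpolation=cv2.INTER_CUBIC))
for n,u,v,z in [('hub',233,258,.076),('key',247,300,.068),('nose',208,258,.075),('kb',352,190,.074),('relay',325,294,.034),('tape',252,187,.0)]:
    print(n,at('top0',u,v,z).round(4))
print(ray('top0',320,240))
```

```text
hub [0.4792 0.3304 0.076 ]
key [0.3928 0.3002 0.068 ]
nose [0.4793 0.3833 0.075 ]
kb [0.6253 0.0819 0.074 ]
relay [0.4082 0.1392 0.034 ]
tape [0.6532 0.3057 0.    ]
(array([0.32175152, 0.13308233, 1.17759493]), array([ 0.17471716,  0.01469186, -0.98451286]))
```

View pics/crop0.png

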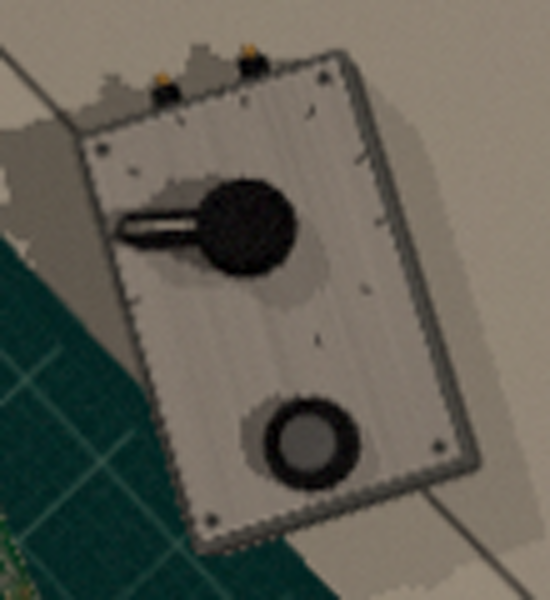

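The crop shows the pointer pointing left in the image, with nose at (118,228), hub at (247,228), key at (307,442), and panel corners at (82,137), (340,55), (478,462) and (200,550). The tick marks put the fourth clockwise stop at the mark near (310,110).

Run:
```python
from h import *
f=lambda x,y,z:at('top0',(x+.5)/5-.5+185,(y+.5)/5-.5+212,z)
H=f(247,228,.076);K=f(307,442,.068);N=f(118,228,.075)
print('hub',H,'key',K,'nose',N)
C=[f(*p,.05) for p in [(82,137),(340,55),(478,462),(200,550)]]
C=np.array(C);print(C.round(4),C.mean(0))
print([np.linalg.norm(C[i]-C[i-1]) for i in range(4)])
ax=(C[0]+C[1]-C[2]-C[3])[:2]; ax/=np.linalg.norm(ax);print('boxx',ax,np.degrees(np.arctan2(ax[1],ax[0])))
print('hub pred',C.mean(0)[:2]+.03*ax,'key pred',C.mean(0)[:2]-.036*ax-0*ax)
d=(H-K)[:2];print('hub-key',np.linalg.norm(d),np.degrees(np.arctan2(d[1],d[0])))
d=(N-H)[:2];print('ptr',np.linalg.norm(d),np.degrees(np.arctan2(d[1],d[0])))
# scene check
print(proj('scene0',[H,K]))
s=arm.observe();R=cv2.Rodrigues(s['ee_rot'])[0];print(R.round(3))
```

```text
hub [0.48091117 0.32832967 0.076     ] key [0.39274845 0.30225149 0.068     ] nose [0.48094936 0.382891   0.075     ]
[[0.524  0.4058 0.05  ]
 [0.5599 0.2949 0.05  ]
 [0.3859 0.2329 0.05  ]
 [0.3485 0.3491 0.05  ]] [0.45455604 0.32066718 0.05      ]
[np.float64(0.18449204623380974), np.float64(0.116478877367591), np.float64(0.1847473731909163), np.float64(0.1221013179211658)]
boxx [0.94683103 0.32173127] 18.767657104159216
hub pred [0.48296097 0.33031912] key pred [0.42047012 0.30908486]
hub-key 0.09193876338207004 16.47800867255829
ptr 0.05456133924726453 89.95989266552374
[[267.58495545 270.74716151]
 [312.70311421 291.11253211]]
[[-0.906  0.424 -0.   ]
 [ 0.424  0.906 -0.001]
 [-0.    -0.001 -1.   ]]
```

>>> drive_tool([
  [0, 0, -1.6, 0.6, -0.75, 0.2, 0.0],
  [0, 0, -3.2, 1.3, -1.6, 0.2, 0.0],
  [0, 0, -4.8, 2.0, -2.5, 0.2, 0.0],
  [0, 0, -6.4, 2.7, -3.4, 0.2, 0.0],
  [0, 0, -8, 3.3, -4.2, 0.2, 0.0],
], force=10)

```text
clock: 0.6
position: [0.3982, 0.3957, 0.2346]
ee_rot: [1.699, 2.642, -0.001]
force: [0.9, -0.0, 0.4]
width: 0.614
gripper_force: 0.0
```

>>> drive_tool([
  [0, 0, -1.6, 0.4, -0.5, 0, 0.0],
  [0, 0, -3.2, 0.8, -1.0, 0, 0.0],
  [0, 0, -5, 1.0, -1.4, 0, 0.0],
  [0, 0, -5, 1.0, -1.4, 0, 0.0],
  [0, 0, -5, 1.0, -1.4, 0, 0.0],
])

```text
clock: 1.1
position: [0.4366, 0.3424, 0.2345]
ee_rot: [-2.22, -2.223, 0.001]
force: [-0.5, 0.4, -0.3]
width: 0.179
gripper_force: 0.0
```

```bash
cat >> h.py <<'E'
def wgrab(f):
    s=arm.observe(); im=arm.get_image('wrist'); cv2.imwrite(f'pics/{f}.png',im['pixels'][:,:,::-1])
    T=np.eye(4);T[:3,:3]=cv2.Rodrigues(np.array(s['ee_rot']))[0];T[:3,3]=s['position']
    W=np.linalg.inv(T@np.array(im['mount']))
    d={k:im[k] for k in('intrinsics','k1')}
    d['rvec']=cv2.Rodrigues(W[:3,:3])[0].ravel();d['tvec']=W[:3,3]
    np.save(f'{f}.npy',d,allow_pickle=True); return s,im
E
python3 - <<'E'
from h import *
s,im=wgrab('w1');print(s['position'],s['width'],s['joints'],s['clock'],s['force']);print(np.array(im['mount']).round(3))
print(cv2.Rodrigues(s['ee_rot'])[0].round(3))
E
```

```text
[0.43657983 0.34237023 0.23452382] 0.17885151839515337 [-1.01984775  0.31746186  0.34087643  1.75638009 -0.11840087  1.08821253
 -0.6383594 ] 1.1 [-0.451061    0.44072824 -0.28497156]
[[-0.001 -0.963 -0.271  0.073]
 [ 1.    -0.001  0.001  0.001]
 [-0.001 -0.271  0.963 -0.158]
 [ 0.     0.     0.     1.   ]]
[[-0.001  1.    -0.   ]
 [ 1.     0.001 -0.   ]
 [-0.    -0.    -1.   ]]
```

View pics/w1.png

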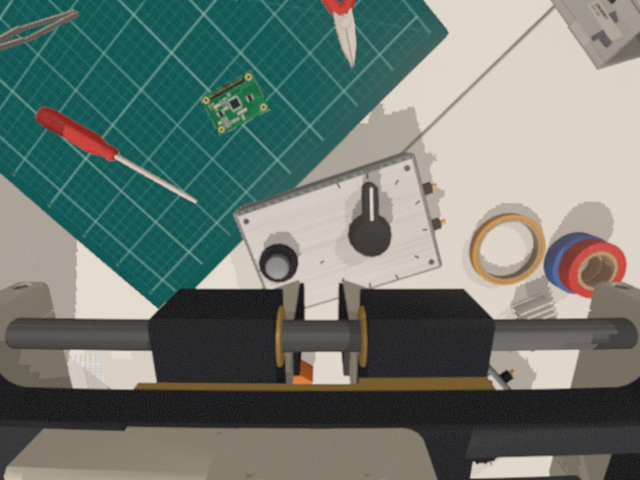

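The wrist view shows the box with hub at about (370,235), nose (370,185), key (278,264), and the closing fingertips at the bottom near (295,290) and (350,290). I'll enlarge it.

Run:
```python
from h import *
im=cv2.imread('pics/w1.png')[145:320,230:450]
im=np.clip(im.astype(float)*1.4,0,255).astype('uint8')
cv2.imwrite('pics/w1c.png',cv2.resize(im,None,fx=3.4,fy=3.4,interpolation=cv2.INTER_CUBIC))
```

```text
(no output)
```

View pics/w1c.png

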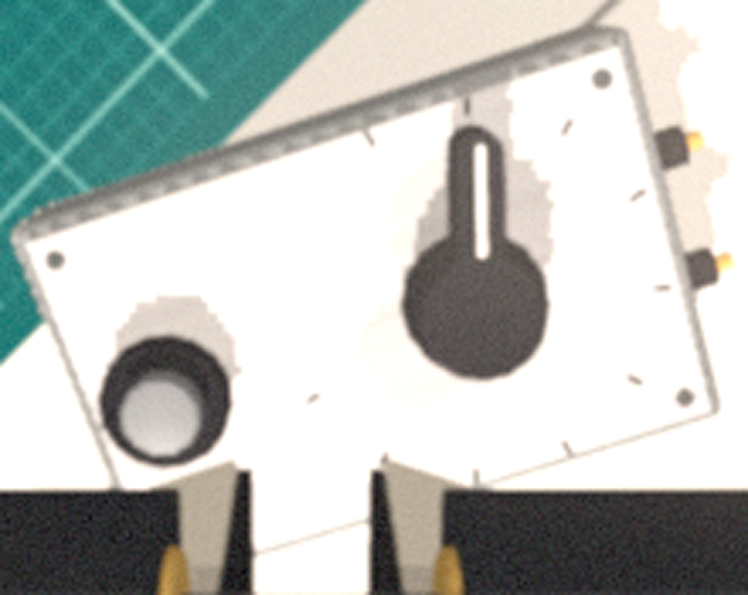

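The crop shows the ten tick marks around the dial, the first at (370,137) and so on to the tenth at (313,397). I'll fit the axis from those. The key top is at (160,415) and the hub top at about (480,308).

Run:
```python
from h import *
f=lambda x,y,z:at('w1',(x+.5)/3.4-.5+230,(y+.5)/3.4-.5+145,z)
t=[(370,137),(467,104),(567,126),(638,194),(662,287),(635,379),(570,449),(476,478),(385,460),(313,397)]
P=np.array([f(*p,.05)[:2] for p in t])
s=np.linalg.lstsq(np.c_[2*P,np.ones(len(P))],(P**2).sum(1),rcond=None)[0];A=s[:2]
print('axis',A,np.sqrt(s[2]+A@A)); print(np.degrees(np.arctan2(*(P-A).T[::-1])).round(1),np.linalg.norm(P-A,axis=1).round(4))
H=f(480,308,.076);K=f(160,415,.068);print('hub',H,'key',K)
d=A-K[:2];print(np.linalg.norm(d),np.degrees(np.arctan2(d[1],d[0])))
M=f(482,140,.075);N=f(477,126,.073);print('line end',M,N)
for a,b in[((16,238),(625,40)),((625,40),(714,408))]:
    a,b=f(*a,.05),f(*b,.05);print(a,b,np.linalg.norm(a-b),np.degrees(np.arctan2(*(b-a)[1::-1])))
C=np.array([f(*p,.05) for p in[(56,260),(602,79),(685,398)]]);print(np.linalg.norm(C[0]-C[1]),np.linalg.norm(C[2]-C[1]),(C[0]+C[2])/2)
```

```text
axis [0.48543243 0.33268481] 0.05680290477311591
[ 123.    93.5   63.5   33.6    3.8  -26.3  -56.   -86.6 -116.  -147. ] [0.0568 0.0571 0.0569 0.0567 0.0565 0.0563 0.0573 0.0572 0.0569 0.0562]
hub [0.48409596 0.33645488 0.076     ] key [0.39398656 0.30252546 0.068     ]
0.0962908786898856 18.252838071024495
line end [0.48301718 0.38220488 0.075     ] [0.48183074 0.38569632 0.073     ]
[0.35114863 0.35104873 0.05      ] [0.52584614 0.40760292 0.05      ] 0.18362351869476456 17.938134818030665
[0.52584614 0.40760292 0.05      ] [0.56094611 0.29846592 0.05      ] 0.11464245518078381 -72.17149034041337
0.1659618920955042 0.1002634374553451 [0.45713427 0.32307947 0.05      ]
```

>>> drive_tool([
  [0, 0, 0, 0.45, 0.7, 0, 0.0],
  [0, 0, 0, 0.45, 0.7, -1.0, 0.0],
  [0, 0, 0, 0.45, 0.7, -2.0, 0.0],
  [0, 0, 0, 0.45, 0.7, -3.0, 0.0],
  [0, 0, 0, 0.45, 0.7, -3.6, 0.0],
])

```text
clock: 1.65
position: [0.4525, 0.3707, 0.0875]
ee_rot: [-2.217, -2.225, 0.006]
force: [-0.0, -0.7, -0.0]
width: 0.006
gripper_force: 0.0
```

```bash
cat >> h.py <<'E'
A=np.array([.485,.332]);K=np.array([.394,.3025])
def ptr(f,A=A):
    """pointer angle (deg): darkest 12 mm wide radial strip, at arm-top height"""
    g=cv2.cvtColor(cv2.imread(f'pics/{f}.png'),cv2.COLOR_BGR2GRAY).astype(np.float32)
    best=[]
    r=np.arange(.026,.049,.001);w=np.concatenate([np.arange(-.006,-.003,.001),np.arange(.004,.007,.001)])
    for th in np.arange(-70,130,.5):
        a=np.radians(th);u=np.array([np.cos(a),np.sin(a)]);t=np.array([-u[1],u[0]])
        P=np.array([[*(A+x*u+y*t),.075] for x in r for y in w])
        q=proj(f,P).astype(np.float32)
        v=cv2.remap(g,q[:,:1],q[:,1:],cv2.INTER_LINEAR,borderValue=255)
        best.append((float(v.mean()),float(th)))
    best.sort();return [(round(m),t) for m,t in best[:3]]
def fin(p):
    d=np.array(p[:2])-A;r=np.linalg.norm(d);return r,np.degrees(np.arctan2(d[1],d[0]))
def tgt(phi,g=0.,r=.038,h=.010):
    a=np.radians(phi);u=np.array([np.cos(a),np.sin(a)]);t=np.array([-u[1],u[0]])
    return A+r*u+(.007+h+g)*t
E
python3 - <<'E'
from h import *
print(ptr('w1'))
s,im=wgrab('w2');print(s['position'],s['width'],s['force'],ptr('w2'))
E
```

```text
[(69, 94.5), (69, 94.0), (70, 93.5)]
[0.4525421  0.37065438 0.08749484] 0.00585272066546327 [-0.04238507 -0.68445318 -0.01166752] [(32, -70.0), (32, -69.5), (32, -69.0)]
```

View pics/w2.png

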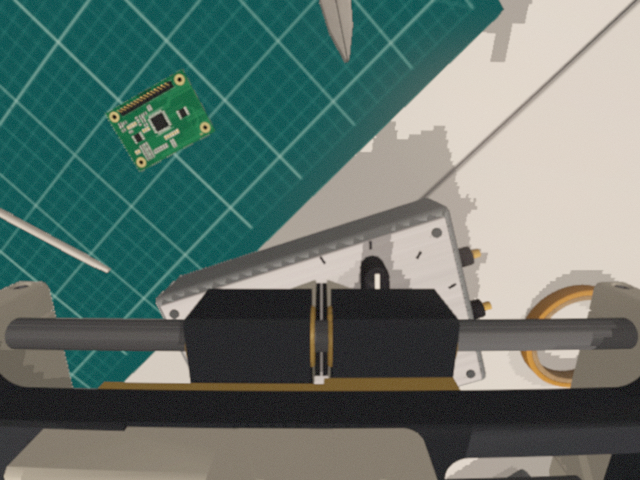

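The picture shows the fingers shut at x≈321 and the pointer nose visible at (375,270), still in the second stop. Next I lower the tool and approach the flank.

>>> drive_tool([
  [0, 0, 0, 0, 0, -0.35, 0.0],
  [0, 0, 0, 0, 0, -0.7, 0.0],
  [0, 0, 0, 0, 0, -0.7, 0.0],
  [0, 0, 0, 0.1, 0, -0.7, 0.0],
  [0, 0, 0, 0.2, 0, -0.7, 0.0],
])

```text
clock: 2.2
position: [0.4629, 0.3708, 0.0637]
ee_rot: [-2.222, -2.22, -0.001]
force: [-5.8, 1.7, 1.5]
width: 0.003
gripper_force: 2.5
```

>>> drive_tool([
  [0, 0, 0, 0.05, 0, 0, 0.0],
  [0, 0, 0, 0.1, 0, 0, 0.0],
  [0, 0, 0, 0.1, 0, 0, 0.0],
])

```text
clock: 2.5
position: [0.4675, 0.371, 0.0635]
ee_rot: [-2.222, -2.22, -0.003]
force: [-2.8, 3.1, 2.4]
width: 0.003
gripper_force: 1.9
```

Run:
```python
from h import *
s,im=wgrab('w3');print(s['position'],s['force'],s['clock'])
a=cv2.imread('pics/w3.png')[190:300,250:490]
a=cv2.resize(a,None,fx=3.3,fy=3.3,interpolation=cv2.INTER_CUBIC)
t=grab('top','top3');b=cv2.imread('pics/top3.png')[212:332,185:295]
b=cv2.resize(b,None,fx=2,fy=2,interpolation=cv2.INTER_CUBIC);a=a[:,:792]
c=np.zeros((600,792,3),'uint8');c[:a.shape[0],:a.shape[1]]=a;c[363:363+237,:220]=b[:237]
cv2.imwrite('pics/w3c.png',c)
for th in(94,90,85,80,75,64): 
    r=np.radians(th);print(th,proj('w3',[*(A+.052*np.array([np.cos(r),np.sin(r)])),.075])[0].round())
```

```text
[0.46751833 0.37099543 0.06349831] [-2.76557538  3.1090309   2.39532398] 2.5
94 [350. 286.]
90 [358. 286.]
85 [368. 287.]
80 [378. 288.]
75 [388. 290.]
64 [408. 297.]
```

View pics/w3c.png

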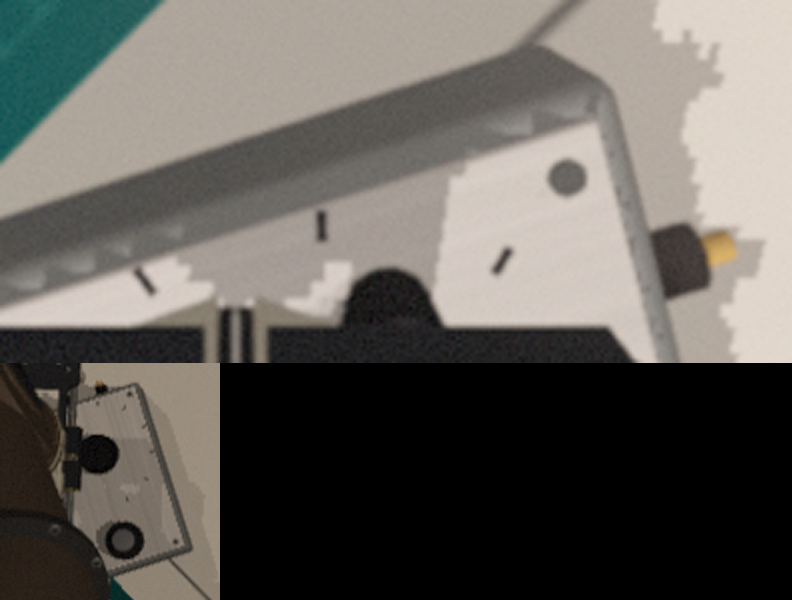

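The crop shows the nose centred at about (388,290), or full-image column 367, so the pointer has been pushed to about 85° (start was 93°). That puts the finger's half-thickness at about 14 mm. I'll compute the next pushes.

```bash
cat >> h.py <<'E'
def nose(f,lo=-60,hi=110):
    g=cv2.cvtColor(cv2.imread(f'pics/{f}.png'),cv2.COLOR_BGR2GRAY).astype(np.float32)
    out=[]
    yy=np.arange(-.012,.0121,.001);xx=np.arange(.034,.0581,.001);X,Y=np.meshgrid(xx,yy)
    ins=((X<.045)&(abs(Y)<.006))|(np.hypot(X-.045,Y)<.006); ou=(np.hypot(np.maximum(X-.045,0),Y)>.0085)
    for th in np.arange(lo,hi,.5):
        a=np.radians(th);u=np.array([np.cos(a),np.sin(a)]);t=np.array([-u[1],u[0]])
        P=np.concatenate([A+X.ravel()[:,None]*u+Y.ravel()[:,None]*t,np.full((X.size,1),.074)],1)
        q=proj(f,P).astype(np.float32);v=cv2.remap(g,q[:,:1],q[:,1:],cv2.INTER_LINEAR).ravel()
        ok=(q[:,1]<285)&(q[:,0]>5)&(q[:,0]<635)
        i=ok&ins.ravel();o=ok&ou.ravel()
        if i.sum()>12 and o.sum()>12: out.append((float(np.median(v[o])-v[i].mean()),th,int(i.sum())))
    out.sort(reverse=True);return [(round(a),float(b),c) for a,b,c in out[:2]]
def plan(cmd,yaw,rows):
    """rows of (phi,g): units relative to commanded xy and yaw(phi-frame)"""
    for phi,g in rows:
        d=(tgt(phi,g,h=.014)-cmd)/.04
        print(phi,g,'wz %.2f dx %.2f dy %.2f'%((phi-93-yaw)/5,*d))
E
python3 - <<'E'
from h import *
print(nose('w1'),nose('w2'),nose('w3'))
plan(np.array([.4668,.3696]),0,[(84,0),(81,0),(78,0),(76,0),(74,0),(72,0)])
E
```

```text
[(73, 103.0, 193), (73, 102.5, 193)] [(85, 104.0, 76), (82, 104.5, 74)] []
84 0 wz -1.80 dx 0.03 dy 0.06
81 0 wz -2.40 dx 0.09 dy 0.08
78 0 wz -3.00 dx 0.14 dy 0.10
76 0 wz -3.40 dx 0.18 dy 0.11
74 0 wz -3.80 dx 0.21 dy 0.12
72 0 wz -4.20 dx 0.25 dy 0.13
```

>>> drive_tool([
  [0, 0, -1, 0.0, 0.05, 0, 0.0],
  [0, 0, -2, 0.06, 0.08, 0, 0.0],
  [0, 0, -3, 0.12, 0.1, 0, 0.0],
  [0, 0, -3.2, 0.16, 0.11, 0, 0.0],
  [0, 0, -3.2, 0.16, 0.11, 0, 0.0],
])

```text
clock: 3.1
position: [0.474, 0.3739, 0.0627]
ee_rot: [2.509, 1.889, 0.0]
force: [-0.4, -0.1, -0.6]
width: 0.002
gripper_force: 0.0
```

```bash
cat >> h.py <<'E'
def nose2(f,dbg=0):
    g=cv2.cvtColor(cv2.imread(f'pics/{f}.png'),cv2.COLOR_BGR2GRAY)
    m=(g<75).astype('uint8');m[286:]=0
    n,l,s,c=cv2.connectedComponentsWithStats(m);out=[]
    for i in range(1,n):
        if s[i,4]>60:
            ys,xs=np.where(l==i);y=ys.max()-2;r=xs[ys==y]
            p=at(f,(r.min()+r.max())/2,y,.073)[:2]-A
            if .03<np.linalg.norm(p)<.06: out.append((int(s[i,4]),int(r.min()),int(r.max()),int(ys.min()),round(float(np.linalg.norm(p)),4),round(float(np.degrees(np.arctan2(p[1],p[0]))),1)))
    return out
E
python3 - <<'E'
from h import *
s,im=wgrab('w4');print(s['position'],s['force'])
for f in('w2','w3','w4'):print(nose2(f))
E
```

```text
[0.47400572 0.37387897 0.0627193 ] [-0.43284332 -0.11649612 -0.62310075]
[(617, 361, 388, 256, 0.043, 94.5)]
[(302, 355, 380, 272, 0.0529, 85.1)]
[(369, 366, 394, 270, 0.0518, 68.2)]
```

Run:
```python
from h import *
s,im=wgrab('w5');print(s['clock'],s['position'],s['force'],nose2('w5'),fin(s['position']))
print(at('w5',380,270,.073)[:2]-A)
im=cv2.imread('pics/w5.png')[190:300,250:490]
cv2.imwrite('pics/w5c.png',cv2.resize(im,None,fx=3.3,fy=3.3,interpolation=cv2.INTER_CUBIC))
```

```text
3.15 [0.47373592 0.37389872 0.06267505] [-0.13418664 -0.07797432 -0.52572797] [(368, 366, 394, 270, 0.0517, 68.5)] (np.float64(0.043386426992090596), np.float64(105.04764724607561))
[0.02042573 0.05421616]
```

View pics/w5c.png

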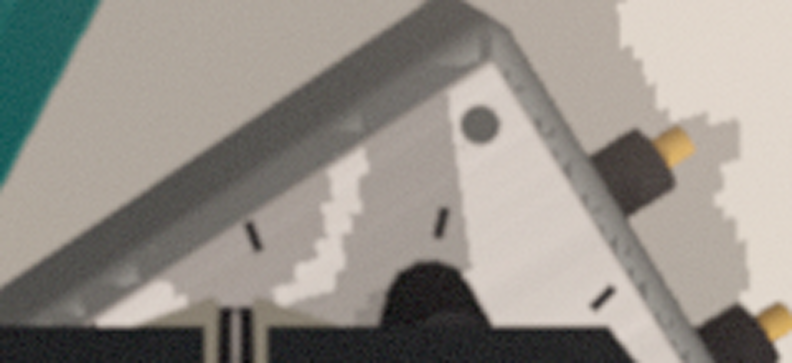

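The crop shows the nose lined up with the third tick, at (442,222). That's one click done with the finger left behind, so the same push turned by −30° gives the next click.

```bash
cat > rot.py <<'E'
from h import *
P=np.array([.4732,.374])-A
def rot(d): a=np.radians(d);return np.array([[np.cos(a),-np.sin(a)],[np.sin(a),np.cos(a)]])@P
for b in range(0,-90,-15):
    print(b,[[round(-.6*k,1),*((rot(b-3*k)-rot(b))/.04).round(2).tolist()] for k in range(1,6)])
E
python3 rot.py
```

```text
0 [[-0.6, 0.06, 0.01], [-1.2, 0.11, 0.03], [-1.8, 0.17, 0.03], [-2.4, 0.22, 0.04], [-3.0, 0.28, 0.04]]
-15 [[-0.6, 0.06, -0.0], [-1.2, 0.11, -0.0], [-1.8, 0.17, -0.01], [-2.4, 0.23, -0.02], [-3.0, 0.28, -0.03]]
-30 [[-0.6, 0.05, -0.02], [-1.2, 0.11, -0.03], [-1.8, 0.16, -0.06], [-2.4, 0.21, -0.08], [-3.0, 0.26, -0.11]]
-45 [[-0.6, 0.05, -0.03], [-1.2, 0.1, -0.06], [-1.8, 0.14, -0.1], [-2.4, 0.19, -0.13], [-3.0, 0.23, -0.17]]
-60 [[-0.6, 0.04, -0.04], [-1.2, 0.08, -0.08], [-1.8, 0.11, -0.13], [-2.4, 0.15, -0.18], [-3.0, 0.18, -0.22]]
-75 [[-0.6, 0.03, -0.05], [-1.2, 0.05, -0.1], [-1.8, 0.08, -0.15], [-2.4, 0.1, -0.21], [-3.0, 0.11, -0.26]]
```

>>> drive_tool([
  [0, 0, -0.6, 0.06, 0.01, 0, 0],
  [0, 0, -1.2, 0.11, 0.03, 0, 0],
  [0, 0, -1.8, 0.17, 0.03, 0, 0],
  [0, 0, -2.4, 0.22, 0.04, 0, 0],
  [0, 0, -3.0, 0.28, 0.04, 0, 0],
])

```text
clock: 3.7
position: [0.4834, 0.3763, 0.0625]
ee_rot: [-2.735, -1.544, 0.003]
force: [-3.4, 0.7, 1.8]
width: 0.005
gripper_force: 2.0
```

>>> drive_tool([
  [0, 0, -0.6, 0.06, 0, 0, 0],
  [0, 0, -1.2, 0.11, 0, 0, 0],
  [0, 0, -1.8, 0.17, -0.01, 0, 0],
  [0, 0, -2.4, 0.23, -0.02, 0, 0],
  [0, 0, -3.0, 0.28, -0.03, 0, 0],
])

```text
clock: 4.2
position: [0.4958, 0.3746, 0.0627]
ee_rot: [2.914, 1.174, -0.0]
force: [0.0, -0.7, 0.2]
width: 0.004
gripper_force: 0.0
```

Run:
```python
from h import *
s,im=wgrab('w6');s,im=wgrab('w6');print(s['position'],s['force'],nose2('w6'),fin(s['position']),s['joints'][6])
```

```text
[0.49616717 0.37448885 0.06269675] [-0.03272488 -0.51023538 -0.48312567] [(334, 368, 395, 271, 0.0521, 38.7)] (np.float64(0.04393185625329081), np.float64(75.27422195315876)) -1.178310806863618
```

The nose reads 38.7°, which is 30° further on, so that's two clicks. Now the third.

>>> drive_tool([
  [0, 0, -0.6, 0.05, -0.02, 0, 0],
  [0, 0, -1.2, 0.11, -0.03, 0, 0],
  [0, 0, -1.8, 0.16, -0.06, 0, 0],
  [0, 0, -2.4, 0.21, -0.08, 0, 0],
  [0, 0, -3.0, 0.26, -0.11, 0, 0],
])

```text
clock: 4.8
position: [0.5053, 0.3713, 0.0626]
ee_rot: [-3.04, -0.786, 0.002]
force: [-3.1, 2.9, 1.3]
width: 0.005
gripper_force: 1.7
```

>>> drive_tool([
  [0, 0, -0.6, 0.05, -0.03, 0, 0],
  [0, 0, -1.2, 0.1, -0.06, 0, 0],
  [0, 0, -1.8, 0.14, -0.1, 0, 0],
  [0, 0, -2.4, 0.19, -0.13, 0, 0],
  [0, 0, -3.0, 0.23, -0.17, 0, 0],
])

```text
clock: 5.3
position: [0.5152, 0.3637, 0.0627]
ee_rot: [-3.118, -0.382, 0.001]
force: [0.0, 0.0, 0.4]
width: 0.005
gripper_force: 0.0
```

Run:
```python
from h import *
s,im=wgrab('w7');s,im=wgrab('w7');print(s['position'],s['force'],nose2('w7'),fin(s['position']),s['joints'][6])
```

```text
[0.5154961  0.36322255 0.06263981] [0.47676081 1.05344967 0.16998318] [(335, 368, 395, 271, 0.0516, 9.5)] (np.float64(0.043644694443704744), np.float64(45.67435718645406)) -1.5639733066463806
```

Three clicks done (9.5°). Now the fourth, by the same step.

>>> drive_tool([
  [0, 0, -0.6, 0.04, -0.04, 0, 0],
  [0, 0, -1.2, 0.08, -0.08, 0, 0],
  [0, 0, -1.8, 0.11, -0.13, 0, 0],
  [0, 0, -2.4, 0.15, -0.18, 0, 0],
  [0, 0, -3.0, 0.18, -0.22, 0, 0],
])

```text
clock: 5.9
position: [0.5221, 0.3559, 0.0628]
ee_rot: [-3.14, 0.027, 0.001]
force: [-0.2, 3.4, 1.1]
width: 0.005
gripper_force: 1.5
```

>>> drive_tool([
  [0, 0, -0.6, 0.03, -0.05, 0, 0],
  [0, 0, -1.2, 0.05, -0.1, 0, 0],
  [0, 0, -1.8, 0.08, -0.15, 0, 0],
  [0, 0, -2.4, 0.1, -0.21, 0, 0],
  [0, 0, -3.0, 0.11, -0.26, 0, 0],
])

```text
clock: 6.4
position: [0.5268, 0.3447, 0.0628]
ee_rot: [-3.111, 0.437, 0.0]
force: [-0.1, -0.5, 0.5]
width: 0.006
gripper_force: 0.0
```

Run:
```python
from h import *
s,im=wgrab('w8');s,im=wgrab('w8');print(s['position'],s['force'],nose2('w8'),fin(s['position']),s['joints'][6])
im=cv2.imread('pics/w8.png')[190:300,250:490]
cv2.imwrite('pics/w8c.png',cv2.resize(im,None,fx=3.3,fy=3.3,interpolation=cv2.INTER_CUBIC))
```

```text
[0.52684284 0.34412043 0.0626635 ] [-0.69486147 -0.97472414 -0.82602962] [(346, 369, 397, 271, 0.051, -20.5)] (np.float64(0.04356292255499334), np.float64(16.154474987198576)) -1.9481100834445757
```

View pics/w8c.png

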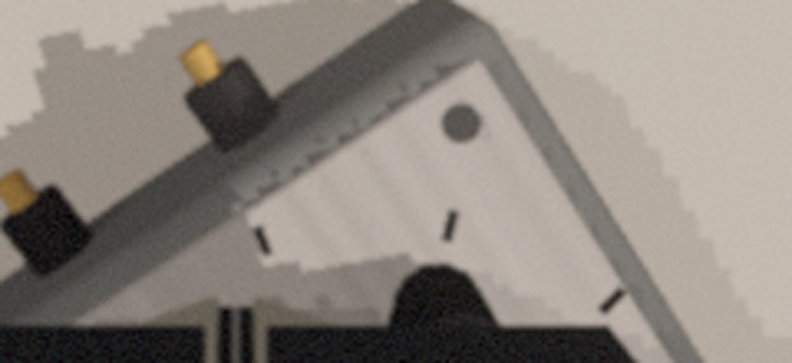

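The picture shows the nose at (440,290) lined up with the sixth tick, at (450,225), and the finger clear of it. The pointer is resting in the fourth click from its start, so I back off, lift and go over the key.

>>> drive_tool([
  [0, 0, 0, 0, 0.15, 0, 0],
  [0, 0, 0, 0, 0.15, 0.6, 0],
  [0, 0, 0, 0, 0.15, 1.2, 0],
  [0, 0, 0, -0.8, -0.2, 1.5, 0],
  [0, 0, 0, -1.8, -0.5, 1.5, 0],
])

```text
clock: 7.0
position: [0.4567, 0.3246, 0.1245]
ee_rot: [-3.109, 0.437, -0.006]
force: [0.1, -0.2, 1.0]
width: 0.007
gripper_force: 0.0
```

>>> drive_tool([
  [0, 0, 0, -0.8, -0.3, 0, 0],
  [0, 0, 0, -1.53, -0.53, 0, 0],
  [0, 0, 0, -1.53, -0.53, -0.4, 0],
  [0, 0, 0, -1.53, -0.53, -0.8, 0],
  [0, 0, 0, -1.53, -0.53, -1.0, 0],
])

```text
clock: 7.5
position: [0.3931, 0.3038, 0.082]
ee_rot: [3.111, -0.435, -0.001]
force: [-0.4, 0.5, -0.7]
width: 0.004
gripper_force: 0.0
```

Run:
```python
from h import *
s,im=wgrab('w9');print(s['clock'],s['position'],s['force'],(np.array([*K,.0615])-s['position'])/.04)
```

```text
7.5 [0.39305529 0.30380128 0.08200999] [-0.4372412   0.54229628 -0.7395327 ] [ 0.02361775 -0.03253197 -0.51274977]
```

>>> drive_tool([
  [0, 0, 0, 0.02, -0.03, -0.2, 0],
  [0, 0, 0, 0.02, -0.03, -0.35, 0],
  [0, 0, 0, 0.02, -0.03, -0.42, 0],
  [0, 0, 0, 0.02, -0.03, -0.48, 0],
  [0, 0, 0, 0.02, -0.03, -0.48, 0],
])

```text
clock: 8.05
position: [0.3955, 0.3022, 0.0656]
ee_rot: [-3.108, 0.441, 0.001]
force: [-7.6, -5.1, 37.8]
width: 0.003
gripper_force: 18.4
```

>>> drive_tool([
  [0, 0, 0, 0, 0, 0.05, 0],
  [0, 0, 0, 0, 0, 0.1, 0],
])

```text
clock: 8.25
position: [0.3953, 0.3022, 0.0682]
ee_rot: [-3.11, 0.44, -0.001]
force: [0.7, -0.8, 3.9]
width: 0.004
gripper_force: 1.5
```

>>> drive_tool([
  [0, 0, 0, 0, 0, 0.05, 0],
  [0, 0, 0, 0, 0, 0.05, 0],
])

```text
clock: 8.45
position: [0.3952, 0.3022, 0.0699]
ee_rot: [-3.11, 0.44, -0.001]
force: [2.0, -0.1, 1.7]
width: 0.002
gripper_force: 1.1
```

>>> drive_tool([
  [0, 0, 0, 0, 0, 0.05, 0],
  [0, 0, 0, 0, 0, 0.05, 0],
])

```text
clock: 8.65
position: [0.3946, 0.3021, 0.0716]
ee_rot: [3.111, -0.44, 0.0]
force: [2.1, 0.2, 0.6]
width: 0.002
gripper_force: 0.7
```

>>> drive_tool([
  [0, 0, 0, 0, 0, 0.05, 0],
  [0, 0, 0, 0, 0, 0.05, 0],
])

```text
clock: 8.85
position: [0.3941, 0.302, 0.0735]
ee_rot: [3.11, -0.439, -0.001]
force: [1.0, -0.8, 0.5]
width: 0.004
gripper_force: 0.0
```

The contact force fell like a spring's over about 6 mm, and there was a hard stop at the bottom, so the key went fully down. Now I lift clear and check.

>>> drive_tool([
  [0, 0, 0, 0, 0, 0.8, 0],
  [0, 0, 0, 0, 0, 1.6, 0],
  [0, 0, 0, 0, 0, 2.4, 0],
  [0, 0, 0, -0.5, 0, 3.2, 0],
  [0, 0, 0, -1, 0, 3.6, 0],
])

```text
clock: 9.35
position: [0.3551, 0.3019, 0.2193]
ee_rot: [-3.109, 0.442, -0.001]
force: [-0.9, 1.1, -0.2]
width: 0.002
gripper_force: 0.0
```

>>> drive_tool([
  [0, 0, 0, -0.8, -0.4, 0, 0],
  [0, 0, 0, -1, -0.8, 0, 0],
  [0, 0, 0, -1, -0.8, 0, 0],
])

```text
clock: 9.65
position: [0.3125, 0.2685, 0.217]
ee_rot: [3.111, -0.438, -0.006]
force: [0.3, 0.9, 0.8]
width: 0.005
gripper_force: 0.0
```

Run:
```python
from h import *
s,im=wgrab('w10');grab('top','top10');print(s['clock'],s['position'],s['force'])
a=cv2.resize(cv2.imread('pics/w10.png'),(480,360));b=cv2.resize(cv2.imread('pics/top10.png')[200:340,170:310],(310,310))
c=np.zeros((360,790,3),'uint8');c[:,:480]=a;c[:310,480:]=b;cv2.imwrite('pics/end.png',c)
```

```text
9.65 [0.31246323 0.26850027 0.21698992] [0.26246021 0.88335765 0.84337071]
```

View pics/end.png

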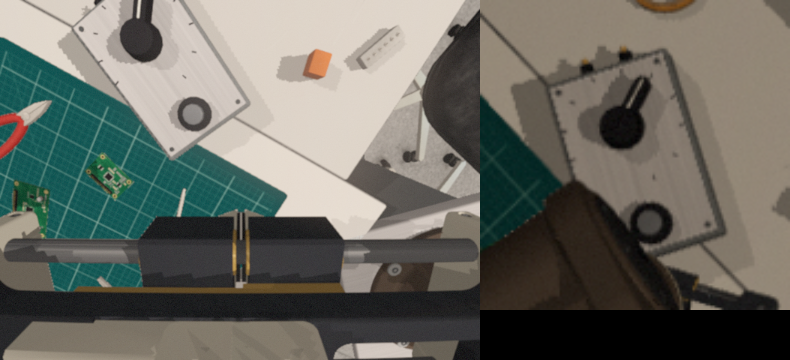

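The top view shows the pointer from (622,127) to (645,82), pointing up and to the right at the sixth tick. The key is up at (651,222) and the arm is clear of everything. Handing in.

```bash
python3 -c "
from cell import arm
print(arm.sign_off())"
```

```text
the job is handed in; nothing more can be done
None
```

I pushed the pointer four clicks clockwise to the sixth tick, pressed its key fully down and released it (38 N at the bottom stop), and handed the job in at about 10 s with the arm clear; no verdict came back.

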